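# Feed the inked block tray from the drying shelf into the press

## Task

Bring the tray with the inked block from under the drying shelf into the relief press: slide it flat along the table, past the ink-tube rack and the steel stud, and in under the press head post end first, until it lies centred and square within the tape marks. The tray must never be lifted or tipped, and must not touch the shelf, the rack, the stud or the press; do not touch the wet block, and leave everything else on the table where it is. The hand fits under neither the shelf's roof nor the press head, so the tray has to be taken first by one handle and then by the other.

Things in the scene. Friction and masses are not known exactly. Their poses are not given: they have to be found in the camera images.
- tray: Loose flat aluminium tray, 190 long (own x) by 80 wide (own y), 0.3 to 0.6 kg. Origin: centre of its underside, z up. Base plate 8 thick; a rim 14 high, within x = +-56, frames the block. An upright wooden handle at each end: square post at +x, bar at -x. At the start it stands on the table, bar end under the drying shelf, post end out of the shelf's mouth (+y side).
- tray_post (a point): Centre of the top of the tray's square post: 18 x 18, rising from the base plate to 46 above the table, centred at tray x = +82, y = 0. Can be pinched from above across the tray's y.
- tray_bar (a point): Centre of the top of the tray's bar handle: 34 long (tray x) by 12 thick (tray y), rising from the base plate to 46 above the table, centred at tray x = -76, y = 0. Can be pinched from above across the tray's y.
- block: Inked printing block lying loose in the rim on the tray, 96 x 62 x 18 thick, top 26 above the table, wet ink on top; up to 5 mm play in the rim. Origin: centre of its underside, axes as the tray's.
- shelf: Low drying shelf fixed to the table, 150 wide (own x) by 145 deep (own y). Origin: centre of its footprint at table level. Roof underside 62, top 72 above the table, a pack of paper on its rear to 92. Legs 12 x 12 centred at x = +-62, y = +-65.5 (112 free between them). A rail closes the rear (-y); the open mouth is at +y.
- press: Press fixed to the table: uprights 30 (own x) by 50 (own y) centred at x = +-70 (110 free between), bridged by a head 170 x 50, underside 62, top 122 up; screw on top to 172. Origin: centre of footprint at table level. Fed along own +y from its -y side. Right place: tray centre on this origin, tray's long axis along own y, post to +y; tape marks show it 4 mm outside the tray's outline.
- tuberack: Wooden rack full of ink tubes, fixed to the table between shelf and press, 160 (own x) by 50 (own y), 62 high. Origin: centre of its underside.
- stud: Steel stud with a rubber cap fixed to the table, 36 diameter, 62 high. Origin: centre of its underside. Rack and stud form a gate between shelf and press, about 110 to 145 wide; either may be the one nearer the robot.
- tin_a: Loose ink tin, 60 diameter, 62 high, bystander. Origin: centre of its underside.
- tin_b: Loose ink tin like tin_a, bystander.
- jar: Loose small glass jar, 52 diameter, 64 high, bystander. Origin: centre of its underside.
- pot: Loose white plastic pot, 68 diameter, 90 high, bystander. Origin: centre of its underside.
- brayer: Loose ink roller, bystander: roller 112 long over the frame along own x, handle out to 120 along own +y, 36 high. Origin: under the middle of the roller.
- knife: Loose palette knife, bystander, about 180 long, lying flat along own x, metal end to +x; left of the robot, by the press.
- spare: Loose spare wooden block, bystander, 100 x 75 x 20. Origin: centre of its underside.
Mind the look-alikes: they are no part of the job. Leave any blue or pink look-alike of the block alone.

How it is judged (in metres and radians):
On the way:
1. the tray has been drawn clear of the drying shelf (its bar at least 12 mm beyond the shelf's mouth) (y of tray_bar in the frame of shelf above 0.085 m).
At the end, for the whole second after the job is handed in: The tray lies flat and still on the table under the press head, post end through first, its centre within 11 mm of the press's centre both along and across the feed and its long axis within 0.1 rad of the feed direction; the block still lies flat in the tray's rim (x of tray in the frame of press between -0.011 and 0.011 m and y of tray in the frame of press between -0.011 and 0.011 m and y of tray_post in the frame of press above 0.05 m and angle between the x axis of tray and the y axis of press, either way round below 0.1 rad and height (world z) of tray below 0.004 m and angle between tray's own z axis and vertical below 0.03 rad and linear speed of tray below 0.01 m/s and horizontal distance between block and tray below 0.012 m and angle between block's own z axis and vertical below 0.06 rad); the robot touches nothing.
It fails at once if the tray touches the shelf, rack, stud or press (contact force between tray and shelf above 0.3 N or contact force between tray and press above 0.3 N or contact force between tray and tuberack above 0.3 N or contact force between tray and stud above 0.3 N).
It fails at once if the tray is lifted more than 12 mm or tipped more than 0.12 rad (height (world z) of tray above 0.012 m or angle between tray's own z axis and vertical above 0.12 rad).
It fails at once if the gripper or arm touches the inked block (contact force between any of the fingers, the arm and block above 0.5 N).
It fails at once if a bystander is moved by more than 20 mm (distance of any of tin_a, tin_b, jar, pot, brayer, knife, spare from where it was at the start of the episode above 0.02 m).
It also fails if it takes over 51 s, if anything falls off the work surface, if the arm or the gripper's body presses on something with over 40 N, if the wrist force passes 120 N, or if a joint passes its speed limit or range.

## Robot

A 6-joint arm with a two-finger parallel gripper is mounted at the origin on the work surface. World frame = base frame: x ahead of the robot, y to its left, z up, the work surface at z = 0. Lengths are in mm, angles in rad, forces in N, time in s.
With the tool pointing down it reaches from about 300 to 775 mm from the base axis. Payload 14.6 kg.
Tool frame: the origin (TCP) lies on the centre line of the jaws, within the pads' length; the fingertips stand ahead of it and the grasp point (between the pads) is the TCP (manip.tip_reach is the z of the fingertips in the tool frame, in mm); z points along the fingers, y is the direction in which the jaws open and shut (so a half turn about z gives the same grasp; the last joint's range is limited). The gripper opens to 94 mm and grips with 3 to 60 N. Pads are 16 mm wide; open, the fingers measure 119 mm over their backs; the gripper's body (75 mm by 177 mm) begins 78 mm behind the grasp point.
Start: joints at [-1.269, 0.3, 1.521, -0, 1.321, -0.067], TCP at [198.265, -513.011, 196.346] pointing down, gripper open.
Joint ranges: [-3.03, 3.03], [-0.79, 2.21], [0.23, 2.52], [-1.04, 4.18], [0, 3.07], [-2.55, 2.55]. Speed limits (rad/s): [2.22, 2.22, 2.57, 3.14, 3.14, 3.14].

## Interface

Orientations are given as [roll, pitch, yaw] about the fixed x, y, z axes, in that order (R = Rz(yaw) Ry(pitch) Rx(roll)).
In Python, from cell import manip, camera, search_frame, masks_of, tip_of gives the robot as it stands.
- The arm moves only by the tool send_rows, never from a script. Its argument "plan" is a list of rows, each an object with "travel": the shift along the tool's x, y, z in mm, a list of three; "delta_rot": the turn, a rotation vector about the tool's x, y, z in degrees, a list of three; "fingers": the gripper's target within -1 to 1 (shut at 1, half-way at 0, fully open at -1). In form: [{"travel": [dx, dy, dz], "delta_rot": [wx, wy, wz], "fingers": fingers}, ...]. A call has 1 to 20 rows; each row shifts and turns the commanded pose from where the row before left it, along the tool's axes as they then stand; what a row does not reach is not made up. A row lasts 1/8 s, in which the tool goes at most 62.5 mm and 10.7 degrees, less where a joint would pass 70% of its speed; a pose out of reach is approached as far as the arm can. A call is refused whole if a number of a shift passes 62.5 or a number of a turn 10.7, either way. A call with a gripper value outside its range is refused whole. The fingers move at their own pace and stop on an object; "grip_force" is the grip in N (left out, the last holds). Time passes only in rows, so rows that do not move let the fingers close. It gives the time, the measured TCP pose, the force and the opening at its end, in the units of the state.
- manip.read_state(): the state, without advancing time (a new reading comes with each control period).
- camera(name): name is "scene" or "side" or "wrist"; returns a dict with "color" (400x640x3 uint8, red, green, blue), "z_map" (400x640 float32, mm along the optical axis (not along the pixel's ray), 0 where there is no reading), "fov_y" (degrees; the focal length in pixels is half the picture's height over the tangent of half this angle, whatever the lens; pixels are square), "cx", "cy" (the principal point, pixels), "k1" (the pictures are not rectified: a ray, as slopes to the right and down, at radius r is drawn at 1 + k1 r^2 times it, then the intrinsics apply), "world_from_camera" (4x4, takes a point from camera to world coordinates); the wrist camera has in their place "tool_from_camera" (4x4, takes a point from camera to tool coordinates, whose origin is the TCP and whose axes are the flange's). Camera axes: x right, y up, looking along -z (the intrinsics and any distortion apply to the point x, -y, -z); pixel columns grow to the right and rows downward; lengths in mm; the calibration is good to about 2 mm. A picture is of the moment at which its call begins: read the wrist's pose just before it.
- manip.sign_off(): hands the job in, once; it reports no verdict.
Trained networks look in the newest picture that a camera, given by its name, has taken for a name from the list of things; names that differ only in an ending like _2 or _b are one class to them, and where a whole thing is asked for, a point or a joint stands for the part that bears it (a point fixed in the world has none). Each returns a list of dicts, best first, with "confidence" (0 to 1); they miss things now and then, are a little off and sometimes report something else, mostly with a low value. They report only what shows in the picture. A call takes as long as a camera call. They do not tell look-alikes from the thing itself.
- search_frame(name, camera): "at" ([x, y, z] in mm, in the coordinates of the camera as it stood for that picture, good to about 4 mm: the middle of the surface that is visible of it).
- masks_of(name, camera): "region" (400x640 bool, what is visible of it).
- tip_of(name, camera): "at" ([x, y, z] in mm, in the coordinates of the camera as it stood for that picture, good to about 4 mm: a listed point, or the origin of a listed thing).
The state is a dict: "clock": time; "joints": joint angles; "qd": joint speeds; "effort": joint torques, N m; "eef_pos": TCP position; "eef_rot": TCP orientation; "wrist_force": force on the tool from outside, world axes, zero at the start; "moment": the same for the moment, N m; "finger_gap": finger opening in mm.
Only numpy, scipy, OpenCV 4.12 (cv2) and the standard library are available. Lean on these libraries where they do the work, as an engineer would, in place of code of your own. Each camera call takes 0.05 s, during which the arm holds its last target. There are 200 camera calls.

## Working session

There is one attempt and no reset: what is moved stays moved. The work goes in short steps, Python scripts to look and compute and a tool call to move; the robot and the scene stay as the last step left them, time stands still between calls to the robot, and variables do not carry over. Pictures are saved under pics/ and viewed, about 8 in all and at most 12, crops included, and the job is handed in when it is done.

Besides the shell and the picture viewer there is one more tool, called by a JSON object that holds its "op" and its "data", one argument or row to a line. send_rows: Moves the arm, as the interface text tells. Its arguments: {"type":"object","properties":{"plan":{"type":"array"},"grip_force":{"type":"number"}},"required":["plan"]}

```bash
ls; mkdir -p pics; cat > h.py <<'E'
import numpy as np, cv2
from cell import manip, camera, search_frame, masks_of, tip_of
from scipy.spatial.transform import Rotation as R
def W(c):
    if "world_from_camera" in c: return np.array(c["world_from_camera"])
    s=manip.read_state(); T=np.eye(4); T[:3,:3]=R.from_euler('xyz',s["eef_rot"]).as_matrix(); T[:3,3]=s["eef_pos"]
    return T@np.array(c["tool_from_camera"])
def cloud(c):
    h,w=c["z_map"].shape; f=h/2/np.tan(np.radians(c["fov_y"])/2)
    u,v=np.meshgrid(np.arange(w),np.arange(h))
    xd=(u-c["cx"])/f; yd=(v-c["cy"])/f; x,y=xd.copy(),yd.copy()
    for _ in range(15):
        s=1+c["k1"]*(x*x+y*y); x,y=xd/s,yd/s
    z=c["z_map"]; P=np.stack([x*z,-y*z,-z,np.ones_like(z)],-1)
    P=(P@W(c).T)[...,:3]; P[z<=0]=np.nan
    return P
def tw(c,p): return (W(c)@np.r_[p,1])[:3]
E
python3 - <<'E'
from h import *
print(manip.read_state(), manip.tip_reach)
for n in("scene","side"):
    c=camera(n); cv2.imwrite(f"pics/{n}.png",c["color"][...,::-1])
    print(n,W(c)[:3,3].round(), c["fov_y"],c["k1"])
    for t in["tray","tray_post","tray_bar","block","shelf","press","tuberack","stud","tin_a","jar","pot","brayer","knife","spare"]:
        print(t,[(tw(c,d["at"]).round().tolist(),round(d["confidence"],2)) for d in tip_of(t,n)[:3]])
E
```

```text
pics
{'clock': 0.0, 'joints': array([-1.26859074e+00,  3.00455723e-01,  1.52159125e+00, -2.52086882e-05,
        1.32069920e+00, -6.65777846e-02]), 'qd': array([-1.18023915e-04,  1.43638716e-03,  7.47377393e-05, -6.23799742e-04,
        1.87965481e-04,  1.60805207e-03]), 'effort': array([ 1.08856453e-03, -5.31806910e+01, -3.52737987e+01,  7.08793360e-02,
        2.44129321e-02, -8.02641716e-05]), 'eef_pos': array([ 198.18385505, -512.75484883,  195.79047177]), 'eef_rot': array([-3.14044007e+00, -5.23788089e-05,  3.68789597e-01]), 'wrist_force': array([-0.41737527,  0.90120944, -0.09991477]), 'moment': array([-0.02777834,  0.02619477,  0.02197691]), 'finger_gap': 94.24793029105271} 19.0
scene [1280. -780. 1019.] 50.510321815805995 -0.07288623117699237
tray [([736.0, 167.0, -1.0], 0.73), ([492.0, -291.0, -1.0], 0.7)]
tray_post [([487.0, -211.0, 45.0], 0.78)]
tray_bar [([494.0, -363.0, 43.0], 0.68), ([687.0, -155.0, -1.0], 0.27)]
block [([303.0, -411.0, -0.0], 0.89), ([667.0, -320.0, -5.0], 0.67), ([370.0, -137.0, -3.0], 0.22)]
shelf [([490.0, -337.0, -2.0], 0.76), ([656.0, -10.0, 1.0],
[... 283 characters left out ...]
 [170. 648. 743.] 56.18075796361353 -0.08939028721278974
tray [([487.0, -289.0, -4.0], 0.98), ([689.0, -152.0, 3.0], 0.22)]
tray_post [([479.0, -210.0, 53.0], 0.93), ([491.0, -338.0, 3.0], 0.57)]
tray_bar []
block [([661.0, -315.0, -2.0], 0.55), ([300.0, -410.0, -1.0], 0.51)]
shelf [([490.0, -337.0, -0.0], 0.83)]
press [([494.0, 310.0, 1.0], 0.82)]
tuberack [([328.0, -242.0, 1.0], 0.51), ([489.0, -338.0, 3.0], 0.41)]
stud [([425.0, 4.0, -1.0], 0.69)]
tin_a [([738.0, 168.0, -2.0], 0.67)]
jar [([367.0, -137.0, 2.0], 0.83)]
pot [([789.0, 50.0, -3.0], 0.64)]
brayer [([344.0, 214.0, 5.0], 0.8), ([269.0, 349.0, -3.0], 0.48)]
knife [([268.0, 353.0, -4.0], 0.74)]
spare [([325.0, -244.0, 2.0], 0.55)]
```

```bash
python3 -c "
import cv2,numpy as np
a=cv2.imread('pics/scene.png');b=cv2.imread('pics/side.png')
print(a.shape)"
```

```text
(400, 640, 3)
```

View pics/scene.png

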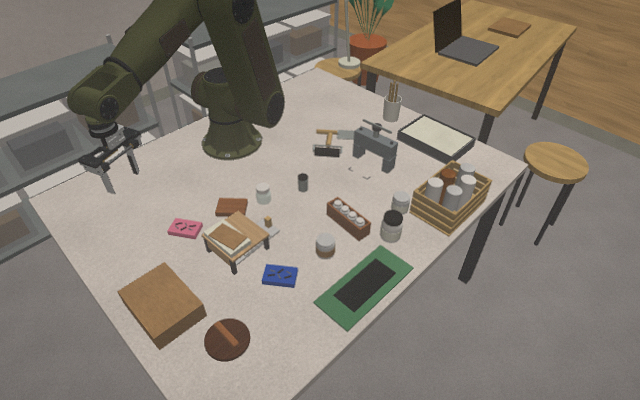

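View pics/side.png

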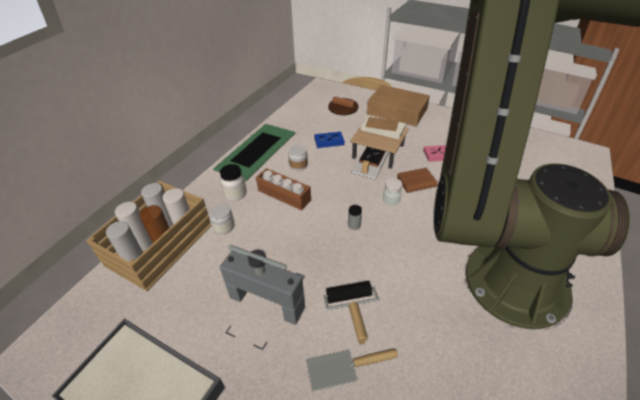

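```bash
cat > m.py <<'E'
from h import *
out=[]
for n in("scene","side"):
    c=camera(n);P=cloud(c);ok=np.isfinite(P[...,2])
    p=P[ok];col=c["color"][ok];out.append((p,col))
    def sel(x,y,r,z0,z1):
        q=p[(np.hypot(p[:,0]-x,p[:,1]-y)<r)&(p[:,2]>z0)&(p[:,2]<z1)]
        if len(q)<8: return n,len(q)
        b=cv2.minAreaRect(q[:,:2].astype(np.float32)); return n,len(q),np.round(b[0],1),np.round(b[1],1),round(b[2],1),"z",np.median(q[:,2]).round(1)
    print("table",np.median(p[(abs(p[:,0]-550)<60)&(abs(p[:,1]-100)<30)][:,2]))
    print("shelfroof",sel(490,-337,120,66,80)); print("shelfall",sel(490,-337,120,66,110))
    print("presshead",sel(500,310,120,115,128)); print("rack",sel(655,-11,110,45,75)); print("stud",sel(424,6,40,50,75))
    print("post",sel(485,-211,30,38,55)); print("jar",sel(371,-137,45,45,80));print("tin",sel(690,-153,50,45,75));print("tin",sel(738,168,50,45,75))
    print("pot",sel(789,50,60,70,100)); print("brayer",sel(347,215,90,20,50));print("spare",sel(326,-243,90,12,30));print("blue",sel(664,-318,80,8,30))
# topdown
im=np.full((1000,1000,3),30,np.uint8)
im=np.zeros((560,360,3),np.uint8);H=np.full((560,360),-99.)
for p,col in out:
    r=((430-p[:,1])/1.6).astype(int);k=((p[:,0]-240)/1.6).astype(int)
    m=(r>=0)&(r<560)&(k>=0)&(k<360)&(p[:,2]<200)&(p[:,2]>-15)
    o=np.argsort(p[m,2]); im[r[m][o],k[m][o]]=col[m][o][:,::-1]
cv2.imwrite("pics/top.png",im)
E
python3 m.py
```

```text
table -2.2089474439483183
shelfroof ('scene', 930, array([ 490.9, -338.1]), array([154.8, 148.3]), 2.1, 'z', np.float64(71.9))
shelfall ('scene', 1835, array([ 490.9, -338.1]), array([154.8, 148.3]), 2.1, 'z', np.float64(78.7))
presshead ('scene', 348, array([504.6, 310. ]), array([172.3,  55.9]), 3.3, 'z', np.float64(120.1))
rack ('scene', 525, array([660. , -14.4]), array([ 56. , 160.5]), 84.0, 'z', np.float64(51.7))
stud ('scene', 66, array([429.3,   3.2]), array([32.7, 33.5]), 33.5, 'z', np.float64(59.4))
post ('scene', 29, array([ 488.1, -208.7]), array([18.6, 18.6]), 3.1, 'z', np.float64(42.6))
jar ('scene', 138, array([ 372.7, -133.8]), array([45.2, 49. ]), 48.3, 'z', np.float64(60.6))
tin ('scene', 250, array([ 693.1, -155.7]), array([53.7, 53.9]), 85.5, 'z', np.float64(58.9))
tin ('scene', 232, array([744.8, 163.5]), array([58.9, 69.7]), 74.9, 'z', np.float64(58.7))
pot ('scene', 261, array([792.4,  45.4]), array([57.4, 60. ]), 23.5, 'z', np.float64(88.0))
brayer ('scene', 241, array([325.8, 238.1]), array([111.6, 116. ]), 38.6, 'z', np.float64(28.5))
spare ('scene', 441, ar
[... 725 characters left out ...]
ray([17.3, 19.3]), 7.9, 'z', np.float64(44.2))
jar ('side', 215, array([ 367.6, -132.5]), array([46.4, 44.3]), 73.0, 'z', np.float64(62.8))
tin ('side', 234, array([ 688.1, -149.6]), array([57.2, 57.4]), 10.4, 'z', np.float64(60.7))
tin ('side', 433, array([742.3, 172.7]), array([75.5, 57.1]), 11.8, 'z', np.float64(60.5))
pot ('side', 323, array([786.9,  47.6]), array([58.5, 59.6]), 29.9, 'z', np.float64(89.1))
brayer ('side', 1112, array([321.4, 240.9]), array([118.6, 107.2]), 38.7, 'z', np.float64(31.9))
spare ('side', 589, array([ 326.7, -240.6]), array([99.9, 78.9]), 44.3, 'z', np.float64(19.6))
blue ('side', 358, array([ 661. , -314.2]), array([97.6, 71.1]), 38.1, 'z', np.float64(17.4))
```

View pics/top.png

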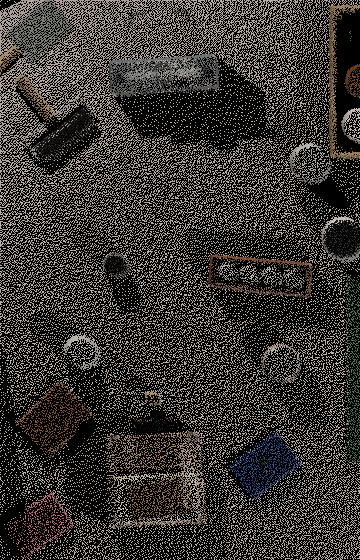

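{"op": "send_rows", "data": {
  "plan": [
    {"travel":[0,0,-10],"delta_rot":[0,0,-9.86],"fingers":-1},
    {"travel":[0,0,-10],"delta_rot":[0,0,-9.86],"fingers":-1},
    {"travel":[0,0,-10],"delta_rot":[0,0,-9.86],"fingers":-1},
    {"travel":[0,0,-10],"delta_rot":[0,0,-9.86],"fingers":-1},
    {"travel":[0,0,-10],"delta_rot":[0,0,-9.86],"fingers":-1},
    {"travel":[0,0,-10],"delta_rot":[0,0,-9.86],"fingers":-1},
    {"travel":[0,0,0],"delta_rot":[0,0,-9.86],"fingers":-1},
    {"travel":[40,41,0],"delta_rot":[0,0,0],"fingers":-1},
    {"travel":[40,41,0],"delta_rot":[0,0,0],"fingers":-1},
    {"travel":[40,41,0],"delta_rot":[0,0,0],"fingers":-1},
    {"travel":[40,41,0],"delta_rot":[0,0,0],"fingers":-1},
    {"travel":[40,41,0],"delta_rot":[0,0,0],"fingers":-1},
    {"travel":[40,41,0],"delta_rot":[0,0,0],"fingers":-1},
    {"travel":[40,41,0],"delta_rot":[0,0,0],"fingers":-1},
    {"travel":[0,0,0],"delta_rot":[0,0,0],"fingers":-1},
    {"travel":[0,0,0],"delta_rot":[0,0,0],"fingers":-1}
  ]
}}

```text
clock: 3.6
eef_pos: [484.3, -232.4, 256.3]
eef_rot: [-3.141, 0.0, 1.574]
wrist_force: [0.1, -0.1, -0.1]
finger_gap: 93.8
```

```bash
cat > w.py <<'E'
from h import *
import sys
s=manip.read_state(); print(s["eef_pos"].round(1),s["eef_rot"].round(4),round(s["clock"],2))
c=camera("wrist"); print(np.array(c["tool_from_camera"]).round(2).tolist(),c["fov_y"]); cv2.imwrite(f"pics/{sys.argv[1]}.png",c["color"][...,::-1])
P=cloud(c);np.save("P.npy",P);np.save("C.npy",c["color"])
for t in sys.argv[2:]:
    print(t,[(tw(c,d["at"]).round(1).tolist(),round(d["confidence"],2)) for d in tip_of(t,"wrist")[:2]])
    for d in masks_of(t,"wrist")[:1]:
        q=P[d["region"]];q=q[np.isfinite(q[:,2])]
        print("  mask",len(q),np.percentile(q,[5,50,95],axis=0).round(1).tolist())
E
python3 w.py w1 tray_post tray shelf
```

```text
[ 484.3 -232.4  256.3] [-3.1413  0.      1.5738] 3.6
[[0.0, 0.96, 0.27, 79.63], [1.0, -0.0, -0.0, 1.27], [-0.0, 0.27, -0.96, -188.84], [0.0, 0.0, 0.0, 1.0]] 66.41598439746589
tray_post [([481.4, -206.1, 47.5], 0.57)]
  mask 2098 [[450.2, -265.2, 7.3], [486.0, -220.9, 9.1], [524.4, -197.9, 46.3]]
tray []
  mask 2153 [[450.1, -266.4, 6.6], [485.9, -220.7, 9.1], [524.8, -196.9, 46.3]]
shelf [([490.4, -341.6, 1.7], 0.85)]
  mask 11768 [[423.4, -396.3, 71.2], [490.1, -330.2, 73.7], [555.0, -269.6, 93.2]]
```

View pics/w1.png

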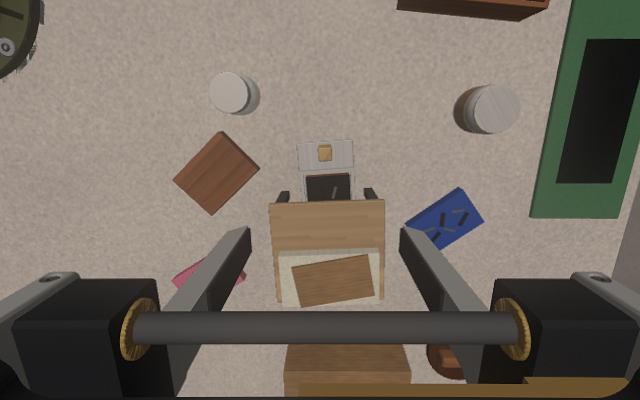

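```bash
cat > f.py <<'E'
from h import *
P=np.load("P.npy");C=np.load("C.npy").astype(int)
def rect(n,x0,x1,y0,y1,z0,z1):
    m=(P[...,0]>x0)&(P[...,0]<x1)&(P[...,1]>y0)&(P[...,1]<y1)&(P[...,2]>z0)&(P[...,2]<z1)
    m=cv2.morphologyEx(m.astype(np.uint8),cv2.MORPH_OPEN,np.ones((3,3)))>0
    q=P[m]; b=cv2.minAreaRect(q[:,:2].astype(np.float32)); print(n,len(q),np.round(b[0],1),np.round(b[1],1),round(b[2],1),"z",np.median(q[:,2]).round(1))
    return q
E
python3 - <<'E'
from f import *
rect("post",460,510,-230,-190,40,52)
q=rect("plate",430,540,-260,-180,4,12)
# side edges vs y
for y in range(-235,-192,6):
    s=q[abs(q[:,1]-y)<3]; 
    if len(s)>10: print(y,s[:,0].min().round(1),s[:,0].max().round(1))
rect("shelf",400,580,-450,-250,66,100); rect("jar",330,410,-170,-90,55,70); rect("tin",640,740,-190,-110,52,70)
rect("table",430,540,-150,-100,-9,9)
E
```

```text
post 192 [ 485.2 -208.5] [17.1 18.4] 0.4 z 46.4
plate 1327 [ 485.6 -215.2] [80.  39.8] 3.7 z 8.6
-235 446.8 526.7
-229 446.9 526.6
-223 447.0 524.9
-217 445.7 524.8
-211 445.9 524.7
-205 446.1 524.5
-199 446.2 524.3
-193 487.4 522.7
shelf 11547 [ 490.1 -337.8] [150.1 144.7] 2.5 z 73.9
jar 1344 [ 371.3 -134. ] [45.7 45.9] 0.0 z 64.4
tin 1927 [ 690.5 -152.1] [55.8 55.3] 49.1 z 62.6
table 3030 [ 485.  -124.9] [110.   48.2] 0.1 z 0.8
```

{"op": "send_rows", "data": {
  "plan": [
    {"travel":[0,0,0],"delta_rot":[0,0,-3.4],"fingers":-0.2},
    {"travel":[8,0.8,50],"delta_rot":[0,0,0],"fingers":-0.2},
    {"travel":[8,0.8,50],"delta_rot":[0,0,0],"fingers":-0.2},
    {"travel":[7.8,0.8,50],"delta_rot":[0,0,0],"fingers":-0.2},
    {"travel":[0,0,40],"delta_rot":[0,0,0],"fingers":-0.2},
    {"travel":[0,0,14],"delta_rot":[0,0,0],"fingers":-0.2},
    {"travel":[0,0,0],"delta_rot":[0,0,0],"fingers":-0.2},
    {"travel":[0,0,0],"delta_rot":[0,0,0],"fingers":-0.2},
    {"travel":[0,0,0],"delta_rot":[0,0,0],"fingers":-0.2}
  ]
}}

```text
clock: 5.08
eef_pos: [486.1, -208.7, 53.6]
eef_rot: [3.14, 0.001, 1.633]
wrist_force: [0.7, 0.1, 0.3]
finger_gap: 56.6
```

{"op": "send_rows", "data": {
  "plan": [
    {"travel":[0,-0.9,12],"delta_rot":[0,0,0],"fingers":-0.2},
    {"travel":[0,0,9],"delta_rot":[0,0,0],"fingers":-0.2},
    {"travel":[0,0,0],"delta_rot":[0,0,0],"fingers":-0.2},
    {"travel":[0,0,0],"delta_rot":[0,0,0],"fingers":0.8},
    {"travel":[0,0,0],"delta_rot":[0,0,0],"fingers":0.9},
    {"travel":[0,0,0],"delta_rot":[0,0,0],"fingers":1},
    {"travel":[0,0,0],"delta_rot":[0,0,0],"fingers":1},
    {"travel":[0,0,0],"delta_rot":[0,0,0],"fingers":1}
  ],
  "grip_force": 30
}}

```text
clock: 6.08
eef_pos: [484.6, -208.4, 31.4]
eef_rot: [3.142, 0.0, 1.633]
wrist_force: [-0.9, 1.0, 1.1]
finger_gap: 17.1
```

{"op": "send_rows", "data": {
  "plan": [
    {"travel":[4,0,0],"delta_rot":[0,0,0],"fingers":1},
    {"travel":[8,0,0],"delta_rot":[0,0,0],"fingers":1},
    {"travel":[12,0,0],"delta_rot":[0,0,0],"fingers":1},
    {"travel":[12,0,0],"delta_rot":[0,0,0],"fingers":1},
    {"travel":[12,0,0],"delta_rot":[0,0,0],"fingers":1},
    {"travel":[12,0,0],"delta_rot":[0,0,0],"fingers":1},
    {"travel":[12,0,0],"delta_rot":[0,0,0],"fingers":1},
    {"travel":[12,0,0],"delta_rot":[0,0,0],"fingers":1},
    {"travel":[12,0,0],"delta_rot":[0,0,0],"fingers":1},
    {"travel":[12,0,0],"delta_rot":[0,0,0],"fingers":1},
    {"travel":[12,0,0],"delta_rot":[0,0,0],"fingers":1},
    {"travel":[8,0,0],"delta_rot":[0,0,0],"fingers":1},
    {"travel":[4,0,0],"delta_rot":[0,0,0],"fingers":1},
    {"travel":[0,0,0],"delta_rot":[0,0,0],"fingers":1},
    {"travel":[0,0,0],"delta_rot":[0,0,0],"fingers":1}
  ]
}}

```text
clock: 7.95
eef_pos: [476.4, -76.0, 31.4]
eef_rot: [-3.142, -0.001, 1.632]
wrist_force: [0.7, 4.8, 5.3]
finger_gap: 17.6
```

```bash
python3 w.py w2 tray_post stud tuberack tray_bar; python3 - <<'E'
from f import *
rect("plate",420,550,-110,-45,4,12)
rect("stud",390,470,-40,50,50,68)
q=rect("rack",540,760,-80,60,40,75)
print(q[q[:,0].argmin()], [ (y,q[abs(q[:,1]-y)<3][:,0].min().round(1)) for y in range(-30,26,8) if (abs(q[:,1]-y)<3).any()])
E
```

```text
[476.4 -76.   31.4] [-3.1415e+00 -1.4000e-03  1.6324e+00] 7.95
[[0.0, 0.96, 0.27, 79.56], [1.0, -0.0, -0.0, 1.3], [-0.0, 0.27, -0.96, -188.84], [0.0, 0.0, 0.0, 1.0]] 66.41598439746589
tray_post [([472.3, -71.5, 50.0], 0.69)]
  mask 4784 [[441.7, -104.5, 6.8], [477.5, -73.7, 8.8], [515.4, -62.9, 46.6]]
stud [([425.2, 3.2, -0.9], 0.7), ([657.0, -7.8, 2.5], 0.35)]
  mask 4967 [[412.6, -8.7, 28.8], [428.8, 5.9, 62.2], [442.8, 19.8, 63.4]]
tuberack [([657.9, -7.6, 1.1], 0.83), ([474.0, -73.6, 45.7], 0.6)]
  mask 15719 [[577.2, -29.4, 9.6], [599.2, -5.3, 52.6], [643.5, 17.4, 62.8]]
tray_bar []
  mask 4704 [[441.8, -104.0, 6.9], [477.8, -73.6, 8.8], [515.2, -62.9, 46.6]]
plate 3028 [478.  -82.2] [80.  40.3] 4.2 z 8.4
stud 4406 [426.    5.5] [35.3 35.2] 31.3 z 62.4
rack 11591 [620.9  -7. ] [50.6 88.4] 85.1 z 54.3
[575.52602938 -25.9730446   48.73528703] [(-30, np.float64(575.8)), (-22, np.float64(575.9)), (-14, np.float64(576.3)), (-6, np.float64(577.0)), (2, np.float64(577.5)), (10, np.float64(578.0)), (18, np.float64(578.5))]
```

View pics/w2.png

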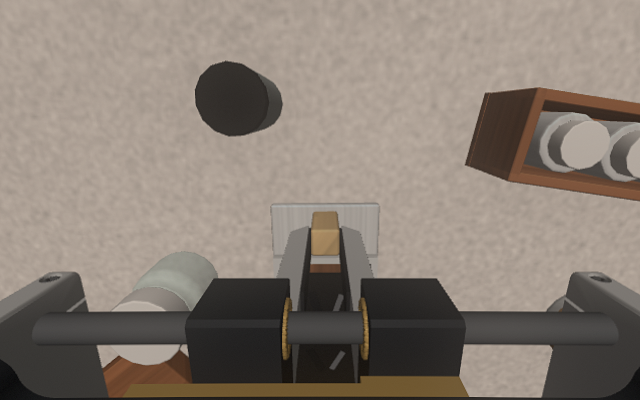

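{"op": "send_rows", "data": {
  "plan": [
    {"travel":[5,0,0],"delta_rot":[0,0,0],"fingers":1},
    {"travel":[5,3,0],"delta_rot":[0,0,0],"fingers":1},
    {"travel":[2,5,0],"delta_rot":[0,0,0],"fingers":1},
    {"travel":[1,6,0],"delta_rot":[0,0,0],"fingers":1},
    {"travel":[1,6,0],"delta_rot":[0,0,0],"fingers":1},
    {"travel":[1,6,0],"delta_rot":[0,0,0],"fingers":1},
    {"travel":[1,6,0],"delta_rot":[0,0,0],"fingers":1},
    {"travel":[1,4,0],"delta_rot":[0,0,0],"fingers":1},
    {"travel":[0,2,0],"delta_rot":[0,0,0],"fingers":1},
    {"travel":[0,0,0],"delta_rot":[0,0,0],"fingers":1},
    {"travel":[0,0,0],"delta_rot":[0,0,0],"fingers":1}
  ],
  "grip_force": 50
}}

```text
clock: 9.78
eef_pos: [512.6, -57.1, 31.4]
eef_rot: [-3.14, -0.001, 1.632]
wrist_force: [-4.6, -0.8, 9.9]
finger_gap: 17.0
```

```bash
python3 w.py w3 ; python3 - <<'E'
from f import *
rect("plate",455,590,-100,-25,4,12)
E
```

```text
[512.6 -57.1  31.4] [-3.1399e+00 -8.0000e-04  1.6320e+00] 9.78
[[0.0, 0.96, 0.27, 79.56], [1.0, -0.0, -0.0, 1.3], [-0.0, 0.27, -0.96, -188.84], [0.0, 0.0, 0.0, 1.0]] 66.41598439746589
plate 3064 [514.2 -63.3] [80.  40.2] 2.4 z 8.4
```

{"op": "send_rows", "data": {
  "plan": [
    {"travel":[5,0.2,0],"delta_rot":[0,0,0],"fingers":1},
    {"travel":[10,0.5,0],"delta_rot":[0,0,0],"fingers":1},
    {"travel":[15,0.7,0],"delta_rot":[0,0,0],"fingers":1},
    {"travel":[15,0.7,0],"delta_rot":[0,0,0],"fingers":1},
    {"travel":[15,0.7,0],"delta_rot":[0,0,0],"fingers":1},
    {"travel":[15,0.7,0],"delta_rot":[0,0,0],"fingers":1},
    {"travel":[15,0.7,0],"delta_rot":[0,0,0],"fingers":1},
    {"travel":[15,0.7,0],"delta_rot":[0,0,0],"fingers":1},
    {"travel":[15,0.7,0],"delta_rot":[0,0,0],"fingers":1},
    {"travel":[15,0.7,0],"delta_rot":[0,0,0],"fingers":1},
    {"travel":[15,0.7,0],"delta_rot":[0,0,0],"fingers":1},
    {"travel":[15,0.7,0],"delta_rot":[0,0,0],"fingers":1},
    {"travel":[15,0.7,0],"delta_rot":[0,0,0],"fingers":1},
    {"travel":[15,0.7,0],"delta_rot":[0,0,0],"fingers":1},
    {"travel":[10,0.7,0],"delta_rot":[0,0,0],"fingers":1},
    {"travel":[5,0,0],"delta_rot":[0,0,0],"fingers":1},
    {"travel":[0,0,0],"delta_rot":[0,0,0],"fingers":1},
    {"travel":[0,0,0],"delta_rot":[0,0,0],"fingers":1}
  ]
}}

```text
clock: 12.08
eef_pos: [509.9, 153.3, 31.4]
eef_rot: [-3.141, -0.001, 1.633]
wrist_force: [0.6, 0.5, 5.9]
finger_gap: 17.1
```

```bash
python3 w.py w4 press; python3 - <<'E'
from f import *
rect("plate",450,590,105,180,4,12)
q=rect("head",390,620,270,370,116,127)
rect("upL",390,470,270,370,10,110); rect("upR",530,640,270,370,10,110)
q=P[(P[...,2]>10)&(P[...,2]<110)&(abs(P[...,1]-300)<40)]
for x in range(415,595,8):
    s=q[abs(q[:,0]-x)<3]
    if len(s)>15: print(x,s[:,1].min().round(1),np.percentile(s[:,1],10).round(1),s[:,2].min().round(0))
E
```

```text
[509.9 153.3  31.4] [-3.1414e+00 -6.0000e-04  1.6326e+00] 12.07
[[0.0, 0.96, 0.27, 79.56], [1.0, -0.0, -0.0, 1.3], [-0.0, 0.27, -0.96, -188.84], [0.0, 0.0, 0.0, 1.0]] 66.41598439746589
press []
  mask 3245 [[425.3, 212.1, 0.6], [480.3, 282.8, 18.3], [582.6, 292.8, 40.2]]
plate 3060 [511.6 147.1] [80.1 40.3] 4.4 z 8.4
head 0 [0. 0.] [0. 0.] 0.0 z nan
upL 1101 [436.  283.3] [30.7  9.2] 19.5 z 28.1
upR 992 [572.8 292.5] [ 8.8 30.8] 78.3 z 26.4
423 280.8 281.1 11.0
431 281.2 281.5 10.0
439 281.7 282.0 10.0
447 282.1 282.7 10.0
559 290.3 290.9 10.0
567 290.4 290.7 10.0
575 290.9 291.3 10.0
583 291.4 291.8 10.0
  return _methods._mean(a, axis=axis, dtype=dtype,
  ret = ret.dtype.type(ret / rcount)
```

View pics/w4.png

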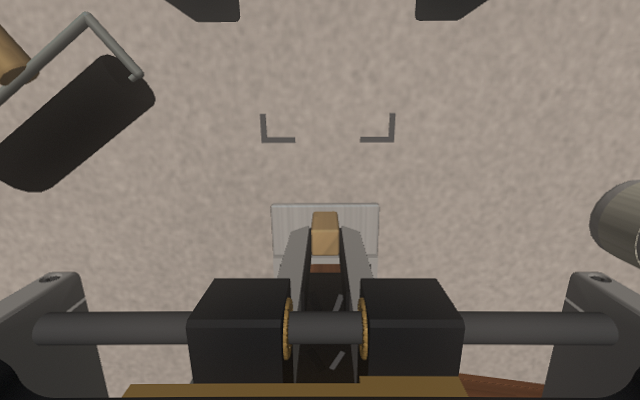

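```bash
python3 - <<'E'
from f import *
q=P[(P[...,2]>10)&(P[...,2]<110)&(abs(P[...,1]-300)<40)]
for a,b in((420,470),(540,600)):
    s=q[(q[:,0]>a)&(q[:,0]<b)]; l=cv2.fitLine(s[:,:2].astype(np.float32),cv2.DIST_HUBER,0,.01,.01).ravel()
    print(np.percentile(s[:,0],[0.5,99.5]).round(1),np.degrees(np.arctan2(l[1],l[0])).round(2))
g=C.sum(-1); m=(g<330)&(P[...,2]<5); m[:95]=0;m[160:]=0;m[:,:240]=0;m[:,420:]=0
n,lab,st,ce=cv2.connectedComponentsWithStats(m.astype(np.uint8))
for i in range(1,n):
    if st[i,4]>100:
        t=P[lab==i]; print(st[i],"x",t[:,0].min().round(1),t[:,0].max().round(1),"y",t[:,1].min().round(1),t[:,1].max().round(1), t[:,2].mean().round(1))
        b=t[t[:,1]<t[:,1].min()+4.5]; print(b[:,0].min().round(1),b[:,0].max().round(1))
E
```

```text
[421.1 449.7] 5.61
[558.7 587.6] 2.64
[360 113  35  29 296] x 532.4 556.2 y 213.4 233.9 1.2
532.4 556.2
[260 114  35  29 332] x 461.8 486.0 y 208.2 227.6 1.1
462.4 486.0
```

{"op": "send_rows", "data": {
  "plan": [
    {"travel":[5,0,0],"delta_rot":[0,0,0],"fingers":1},
    {"travel":[11,0.4,0],"delta_rot":[0,0,0],"fingers":1},
    {"travel":[14,0.5,0],"delta_rot":[0,0,0],"fingers":1},
    {"travel":[14,0.5,0],"delta_rot":[0,0,0],"fingers":1},
    {"travel":[14,0.5,0],"delta_rot":[0,0,0],"fingers":1},
    {"travel":[9,0.5,0],"delta_rot":[0,0,0],"fingers":1},
    {"travel":[4,0,0],"delta_rot":[0,0,0],"fingers":1},
    {"travel":[0,0,0],"delta_rot":[0,0,0],"fingers":1},
    {"travel":[0,0,0],"delta_rot":[0,0,0],"fingers":-0.2},
    {"travel":[0,0,0],"delta_rot":[0,0,0],"fingers":-0.2},
    {"travel":[0,0,0],"delta_rot":[0,0,0],"fingers":-0.2},
    {"travel":[0,0,0],"delta_rot":[0,0,0],"fingers":-0.2},
    {"travel":[0,0,-20],"delta_rot":[0,0,0],"fingers":-0.2},
    {"travel":[0,0,-45],"delta_rot":[0,0,0],"fingers":-0.2},
    {"travel":[0,0,-55],"delta_rot":[0,0,0],"fingers":-0.2},
    {"travel":[-45,0,-30],"delta_rot":[0,0,0],"fingers":-0.2},
    {"travel":[-55,0,0],"delta_rot":[0,0,0],"fingers":-0.2},
    {"travel":[-55,0,0],"delta_rot":[0,0,0],"fingers":-0.2},
    {"travel":[0,0,0],"delta_rot":[0,0,0],"fingers":-0.2},
    {"travel":[0,0,0],"delta_rot":[0,0,0],"fingers":-0.2}
  ]
}}

```text
clock: 14.72
eef_pos: [517.6, 69.5, 181.3]
eef_rot: [-3.142, -0.0, 1.632]
wrist_force: [-0.9, -0.4, 0.3]
finger_gap: 56.0
```

```bash
python3 w.py w5 tray_post tray_bar block; python3 - <<'E'
from f import *
rect("plate+",450,590,35,260,4,60)
rect("post",490,530,210,245,40,52)
rect("bar",490,550,35,100,40,52)
rect("block",470,560,90,200,22,30)
q=P[(P[...,2]>10)&(P[...,2]<60)&(abs(P[...,1]-300)<40)]
for a,b in((420,470),(540,600)):
    s=q[(q[:,0]>a)&(q[:,0]<b)]
    if len(s)>20: print(np.percentile(s,[0.5,99.5],axis=0).round(1))
E
```

```text
[517.6  69.5 181.3] [-3.1415e+00 -2.0000e-04  1.6324e+00] 14.72
[[0.0, 0.96, 0.27, 79.56], [1.0, -0.0, -0.0, 1.3], [-0.0, 0.27, -0.96, -188.84], [0.0, 0.0, 0.0, 1.0]] 66.41598439746589
tray_post [([507.1, 226.8, 48.0], 0.77)]
  mask 6979 [[476.0, 56.1, 7.2], [513.3, 186.3, 9.0], [552.1, 232.5, 46.3]]
tray_bar [([523.4, 68.3, 46.3], 0.68)]
  mask 6768 [[476.2, 56.5, 7.2], [512.9, 190.2, 9.1], [551.5, 232.3, 46.3]]
block [([514.8, 143.7, 4.0], 0.72)]
  mask 5177 [[487.2, 101.8, 25.3], [515.1, 146.7, 26.6], [543.3, 187.0, 28.0]]
plate+ 12183 [514.6 143.6] [ 80.1 190.2] 4.0 z 16.2
post 407 [508.6 225.2] [17.3 18.4] 3.7 z 46.1
bar 333 [519.7  67.2] [11.1 34.2] 3.4 z 46.4
block 5197 [515.1 144.2] [62.1 95.7] 3.7 z 26.6
```

View pics/w5.png

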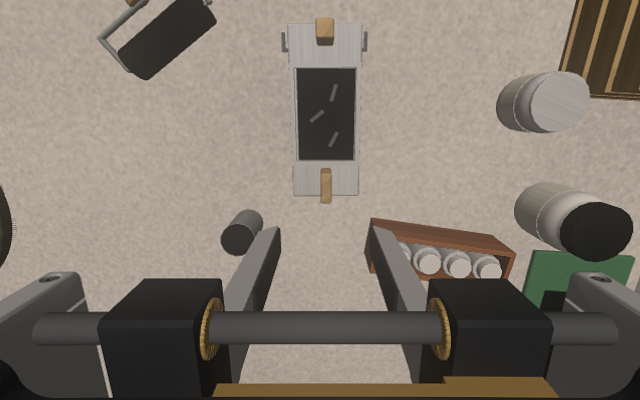

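{"op": "send_rows", "data": {
  "plan": [
    {"travel":[-5.4,2,0],"delta_rot":[0,0,-0.4],"fingers":-0.2},
    {"travel":[0,0,50],"delta_rot":[0,0,0],"fingers":-0.2},
    {"travel":[0,0,50],"delta_rot":[0,0,0],"fingers":-0.2},
    {"travel":[0,0,30],"delta_rot":[0,0,0],"fingers":-0.2},
    {"travel":[0,0,19],"delta_rot":[0,0,0],"fingers":-0.2},
    {"travel":[0,0,0],"delta_rot":[0,0,0],"fingers":-0.2},
    {"travel":[0,0,0],"delta_rot":[0,0,0],"fingers":-0.2},
    {"travel":[0,0,0],"delta_rot":[0,0,0],"fingers":-0.2}
  ]
}}

```text
clock: 16.08
eef_pos: [520.5, 63.9, 33.3]
eef_rot: [3.14, 0.0, 1.64]
wrist_force: [-0.3, 0.4, -0.6]
finger_gap: 56.4
```

{"op": "send_rows", "data": {
  "plan": [
    {"travel":[0,-0.5,1],"delta_rot":[0,0,0],"fingers":0.2},
    {"travel":[0,0,0],"delta_rot":[0,0,0],"fingers":0.6},
    {"travel":[0,0,0],"delta_rot":[0,0,0],"fingers":0.8},
    {"travel":[0,0,0],"delta_rot":[0,0,0],"fingers":1},
    {"travel":[0,0,0],"delta_rot":[0,0,0],"fingers":1},
    {"travel":[0,0,0],"delta_rot":[0,0,0],"fingers":1},
    {"travel":[0,0,0],"delta_rot":[0,0,0],"fingers":1}
  ],
  "grip_force": 50
}}

```text
clock: 16.95
eef_pos: [519.4, 63.9, 31.3]
eef_rot: [-3.141, -0.0, 1.64]
wrist_force: [0.4, -0.2, 0.9]
finger_gap: 10.7
```

{"op": "send_rows", "data": {
  "plan": [
    {"travel":[4,0,0],"delta_rot":[0,0,0.25],"fingers":1},
    {"travel":[8,-0.3,0],"delta_rot":[0,0,0.25],"fingers":1},
    {"travel":[10,-0.5,0],"delta_rot":[0,0,0],"fingers":1},
    {"travel":[10,-0.5,0],"delta_rot":[0,0,0],"fingers":1},
    {"travel":[10,-0.4,0],"delta_rot":[0,0,0],"fingers":1},
    {"travel":[10,0,0],"delta_rot":[0,0,0],"fingers":1},
    {"travel":[10,0,0],"delta_rot":[0,0,0],"fingers":1},
    {"travel":[5,0,0],"delta_rot":[0,0,0],"fingers":1},
    {"travel":[2,0,0],"delta_rot":[0,0,0],"fingers":1},
    {"travel":[0,0,0],"delta_rot":[0,0,0],"fingers":1},
    {"travel":[0,0,0],"delta_rot":[0,0,0],"fingers":1}
  ]
}}

```text
clock: 18.32
eef_pos: [513.5, 132.9, 31.4]
eef_rot: [3.142, -0.001, 1.631]
wrist_force: [-0.6, 2.9, 0.2]
finger_gap: 11.2
```

```bash
cat > l.py <<'E'
from f import *
s=manip.read_state();x0,y0,_=s["eef_pos"]
def line(z0,z1,a,b,side):
    m=(P[...,2]>z0)&(P[...,2]<z1)&(P[...,1]>a)&(P[...,1]<b)&(P[...,0]>440)&(P[...,0]<575); q=P[m]
    pts=[]
    for y in np.arange(a+2,b,4):
        t=q[abs(q[:,1]-y)<2]
        if len(t)>8: pts.append((y,t[:,0].min() if side<0 else t[:,0].max()))
    pts=np.array(pts);k=np.polyfit(pts[:,0],pts[:,1],1);print(side,len(pts),"yaw",(90-np.degrees(np.arctan(k[0]))).round(2));return k
# plate side edges, ahead of the fingers and before the press
a,b=y0+20,min(y0+150,278)
kl,kr=line(4,12,a,b,-1),line(4,12,a,b,1); k=(kl+kr)/2
print("tray axis yaw",90-np.degrees(np.arctan(k[0])),"x at y=286:",np.polyval(k,286.2),"width",np.polyval(kr,y0+50)-np.polyval(kl,y0+50))
q=P[(P[...,2]>10)&(P[...,2]<58)&(P[...,1]>270)&(P[...,1]<320)]
for a,b in((410,465),(545,600)):
    s=q[(q[:,0]>a)&(q[:,0]<b)]
    if len(s)>50: print("upright",len(s),np.percentile(s,[.5,50,99.5],axis=0).round(1).tolist())
E
python3 w.py w6 press; python3 l.py
```

```text
[513.5 132.9  31.4] [ 3.1415e+00 -7.0000e-04  1.6308e+00] 18.32
[[0.0, 0.96, 0.27, 79.56], [1.0, -0.0, -0.0, 1.3], [-0.0, 0.27, -0.96, -188.84], [0.0, 0.0, 0.0, 1.0]] 66.41598439746589
press []
  mask 390 [[462.2, 209.6, -0.0], [466.4, 220.6, 1.1], [555.1, 231.2, 2.2]]
-1 30 yaw 96.32
1 30 yaw 98.77
tray axis yaw 97.54956313864572 x at y=286: 484.84547988514464 width 39.0491811222314
```

View pics/w6.png

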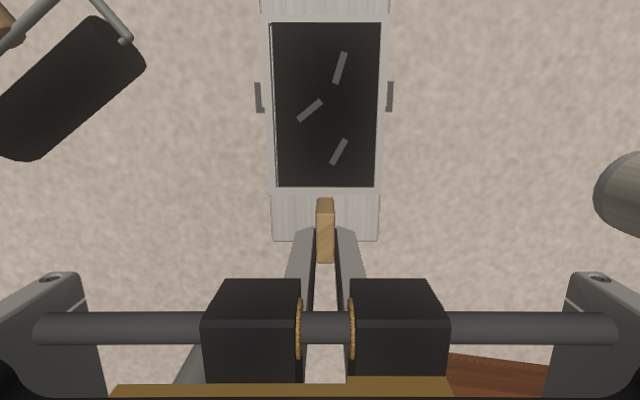

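```bash
cat > l.py <<'E'
from f import *
s=manip.read_state();x0,y0,_=s["eef_pos"]
m=(P[...,2]>4.5)&(P[...,2]<30)&(P[...,1]>y0+4)&(P[...,1]<275)&(P[...,0]>440)&(P[...,0]<575)
q=P[m];L,Rr=[],[]
for y in np.arange(y0+20,min(q[:,1].max(),y0+140)-4,4):
    t=q[abs(q[:,1]-y)<2][:,0]; L.append((y,t.min()));Rr.append((y,t.max()))
L,Rr=np.array(L),np.array(Rr)
for A in(L,Rr):
    k=np.polyfit(A[:,0],A[:,1],1);r=A[:,1]-np.polyval(k,A[:,0]);A=A[abs(r)<1.5];k=np.polyfit(A[:,0],A[:,1],1);print("edge yaw",(90-np.degrees(np.arctan(k[0]))).round(2),len(A),"x at y0+60",np.polyval(k,y0+60).round(1))
b=q[(q[:,1]<y0+40)]; print("rect",cv2.minAreaRect(q[q[:,2]<12][:,:2].astype(np.float32)))
E
python3 l.py; python3 - <<'E'
from f import *
g=C.sum(-1); m=(g<380)&(P[...,2]<4); m[:70]=0;m[125:]=0;m[:,:245]=0;m[:,410:]=0
n,lab,st,ce=cv2.connectedComponentsWithStats(m.astype(np.uint8))
for i in range(1,n):
    if st[i,4]>60:
        t=P[lab==i]; print(st[i],t.mean(0).round(1),"x",t[:,0].min().round(1),t[:,0].max().round(1),"y",t[:,1].min().round(1),t[:,1].max().round(1))
E
```

```text
edge yaw 93.53 29 x at y0+60 472.1
edge yaw 93.49 29 x at y0+60 550.2
rect ((510.5008239746094, 205.80343627929688), (79.94721984863281, 142.46640014648438), 3.379899263381958)
[385  81   9  31 189] [553.7 223.9   1.1] x 551.4 556.3 y 214.3 234.0
[254  82  11  31 203] [464.4 217.6   1.1] x 461.4 468.4 y 208.3 228.0
```

{"op": "send_rows", "data": {
  "plan": [
    {"travel":[4,-0.2,0],"delta_rot":[0,0,0],"fingers":1},
    {"travel":[8,-0.2,0],"delta_rot":[0,0,0],"fingers":1},
    {"travel":[10,-0.2,0],"delta_rot":[0,0,0],"fingers":1},
    {"travel":[10,-0.2,0],"delta_rot":[0,0,0],"fingers":1},
    {"travel":[10,0,0],"delta_rot":[0,0,0],"fingers":1},
    {"travel":[10,0,0],"delta_rot":[0,0,0],"fingers":1},
    {"travel":[10,0,0],"delta_rot":[0,0,0],"fingers":1},
    {"travel":[10,0,0],"delta_rot":[0,0,0],"fingers":1},
    {"travel":[10,0,0],"delta_rot":[0,0,0],"fingers":1},
    {"travel":[6,0,0],"delta_rot":[0,0,0],"fingers":1},
    {"travel":[3,0,0],"delta_rot":[0,0,0],"fingers":1},
    {"travel":[0,0,0],"delta_rot":[0,0,0],"fingers":1},
    {"travel":[0,0,0],"delta_rot":[0,0,0],"fingers":1}
  ]
}}

```text
clock: 20.1
eef_pos: [507.3, 223.8, 31.4]
eef_rot: [3.141, -0.001, 1.631]
wrist_force: [0.5, 3.0, -0.7]
finger_gap: 10.8
```

```bash
python3 w.py w7; python3 l.py
```

```text
[507.3 223.8  31.4] [ 3.1414e+00 -8.0000e-04  1.6309e+00] 20.1
[[0.0, 0.96, 0.27, 79.56], [1.0, -0.0, -0.0, 1.3], [-0.0, 0.27, -0.96, -188.84], [0.0, 0.0, 0.0, 1.0]] 66.41598439746589
edge yaw 93.26 7 x at y0+60 466.0
edge yaw 95.8 7 x at y0+60 542.9
rect ((507.984375, 248.36807250976562), (80.13018035888672, 41.32978820800781), 0.0067074052058160305)
```

View pics/w7.png

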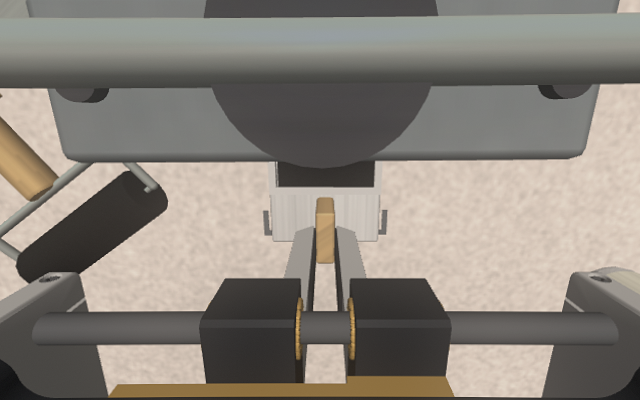

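{"op": "send_rows", "data": {
  "plan": [
    {"travel":[3,0,0],"delta_rot":[0,0,0],"fingers":1},
    {"travel":[3.5,0,0],"delta_rot":[0,0,0],"fingers":1},
    {"travel":[2,0,0],"delta_rot":[0,0,0],"fingers":1},
    {"travel":[0,0,0],"delta_rot":[0,0,0],"fingers":1},
    {"travel":[0,0,0],"delta_rot":[0,0,0],"fingers":1}
  ]
}}

```text
clock: 20.78
eef_pos: [506.8, 232.1, 31.4]
eef_rot: [3.141, -0.0, 1.631]
wrist_force: [-0.4, -0.6, 0.2]
finger_gap: 10.9
```

```bash
python3 w.py w8; python3 -c "
import cv2;a=cv2.imread('pics/w8.png')[130:290,220:430];cv2.imwrite('pics/w8c.png',cv2.resize(a,None,fx=3,fy=3))"; python3 - <<'E'
from f import *
# rear plate edge & tape
q=P[(P[...,2]>4.5)&(P[...,2]<12)&(P[...,0]>440)&(P[...,0]<575)&(P[...,1]<280)]
print("plate",[ (x,q[abs(q[:,0]-x)<2][:,1].min().round(1)) for x in range(470,552,8) if (abs(q[:,0]-x)<2).sum()>5])
for y in (222,228,234,240,246):
    t=q[abs(q[:,1]-y)<2][:,0]; print(y,t.min().round(1),t.max().round(1))
g=C.sum(-1); m=(g<380)&(P[...,2]<4)&(P[...,1]>200)&(P[...,1]<240)&(P[...,0]>455)&(P[...,0]<565)
n,lab,st,ce=cv2.connectedComponentsWithStats(m.astype(np.uint8))
for i in range(1,n):
    if st[i,4]>30:
        t=P[lab==i]; print(st[i],"x",t[:,0].min().round(1),t[:,0].max().round(1),"y",t[:,1].min().round(1),t[:,1].max().round(1))
E
```

```text
[506.8 232.1  31.4] [ 3.1414e+00 -4.0000e-04  1.6310e+00] 20.77
[[0.0, 0.96, 0.27, 79.56], [1.0, -0.0, -0.0, 1.3], [-0.0, 0.27, -0.96, -188.84], [0.0, 0.0, 0.0, 1.0]] 66.41598439746589
plate [(470, np.float64(214.5)), (478, np.float64(214.9)), (486, np.float64(215.8)), (494, np.float64(226.9)), (502, np.float64(228.4)), (518, np.float64(228.9)), (526, np.float64(228.0)), (534, np.float64(218.4)), (542, np.float64(219.0))]
222 469.5 548.4
228 468.4 547.7
234 468.5 548.1
240 467.6 547.1
246 467.6 547.0
[264 221  29  24 179] x 462.1 484.1 y 208.4 228.3
[357 221  29  23 158] x 534.4 556.0 y 213.3 233.7
```

View pics/w8c.png

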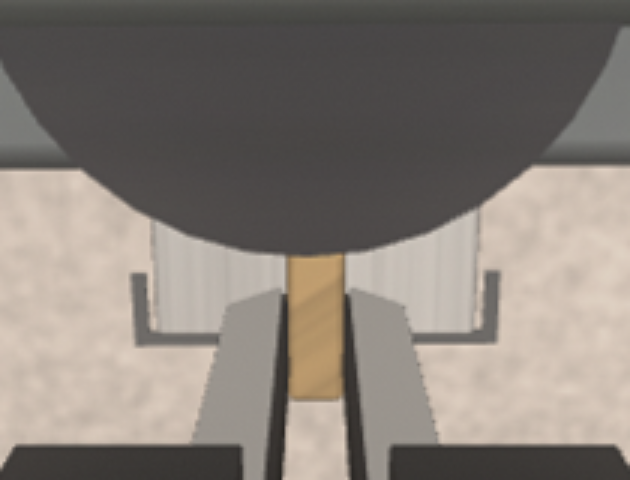

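{"op": "send_rows", "data": {
  "plan": [
    {"travel":[0,0,0],"delta_rot":[0,0,0],"fingers":0.3},
    {"travel":[0,0,0],"delta_rot":[0,0,0],"fingers":0.2},
    {"travel":[0,0,0],"delta_rot":[0,0,0],"fingers":0.2},
    {"travel":[0,0,0],"delta_rot":[0,0,0],"fingers":0.2},
    {"travel":[0,0,-15],"delta_rot":[0,0,0],"fingers":0.2},
    {"travel":[0,0,-40],"delta_rot":[0,0,0],"fingers":0.2},
    {"travel":[-15,0,-50],"delta_rot":[0,0,0],"fingers":0.2},
    {"travel":[-40,0,-45],"delta_rot":[0,0,0],"fingers":0.2},
    {"travel":[-40,0,0],"delta_rot":[0,0,0],"fingers":0.2},
    {"travel":[0,0,0],"delta_rot":[0,0,0],"fingers":0.2},
    {"travel":[0,0,0],"delta_rot":[0,0,0],"fingers":0.2}
  ]
}}

```text
clock: 22.2
eef_pos: [512.5, 137.4, 181.9]
eef_rot: [3.141, -0.0, 1.631]
wrist_force: [0.1, 0.1, 0.3]
finger_gap: 37.6
```

```bash
python3 w.py w9 tray_bar; python3 - <<'E'
from f import *
q=P[(P[...,2]>4.5)&(P[...,2]<12)&(P[...,0]>440)&(P[...,0]<575)&(P[...,1]<280)]
print("rear",[ (x,q[abs(q[:,0]-x)<2][:,1].min().round(1)) for x in range(470,552,8) if (abs(q[:,0]-x)<2).sum()>5])
for y in (222,234,246,258):
    t=q[abs(q[:,1]-y)<2][:,0]
    if len(t): print(y,t.min().round(1),t.max().round(1))
rect("bar",490,530,210,260,40,52)
rect("head",390,620,270,370,116,127)
s=manip.read_state(); print(s["wrist_force"],s["clock"])
for n in("side",):
    c=camera(n)
    for t in("tray","tray_post","press","block"): print(t,[(tw(c,d["at"]).round(),d["confidence"]) for d in tip_of(t,n)[:2]])
E
```

```text
[512.5 137.4 181.9] [ 3.1411e+00 -3.0000e-04  1.6308e+00] 22.2
[[0.0, 0.96, 0.27, 79.56], [1.0, -0.0, -0.0, 1.3], [-0.0, 0.27, -0.96, -188.84], [0.0, 0.0, 0.0, 1.0]] 66.41598439746589
tray_bar [([505.1, 236.8, 48.4], 0.96), ([502.0, 310.5, -2.3], 0.55)]
  mask 3761 [[469.3, 218.9, 7.0], [507.2, 244.1, 8.9], [542.9, 286.4, 46.2]]
rear [(470, np.float64(214.1)), (478, np.float64(214.4)), (486, np.float64(214.9)), (494, np.float64(215.4)), (502, np.float64(215.9)), (510, np.float64(216.4)), (518, np.float64(216.9)), (526, np.float64(217.4)), (534, np.float64(217.8)), (542, np.float64(218.3))]
222 469.2 548.1
234 467.7 547.0
246 467.3 546.8
258 522.4 545.9
bar 423 [507.7 235.1] [11.2 33.4] 3.6 z 46.1
head 2617 [504.  289.7] [169.1   6.9] 3.6 z 121.4
[ 0.95876989 -0.47523477 -0.461344  ] 22.35
tray [(array([499., 311.,  -1.]), 0.68), (array([500., 312.,   1.]), 0.15)]
tray_post [(array([492., 390.,  52.]), 0.97)]
press [(array([499., 313.,   2.]), 0.84), (array([505., 232.,  47.]), 0.37)]
block [(array([503., 307.,   7.]), 0.88), (array([ 664., -313.,   -1.]), 0.52)]
```

View pics/w9.png

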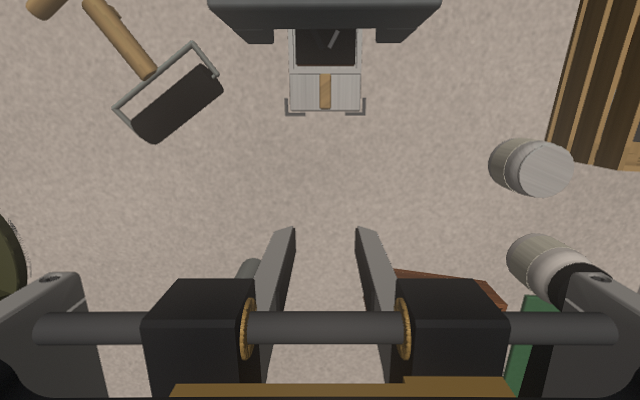

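```bash
python3 -c "
from cell import manip; print(manip.sign_off())"
```

```text
the job is handed in; nothing more can be done
None
```

The tray is in the press, post end through, lying within the tape marks. I handed the job in at about 22 s of the 51 s allowed; no verdict was reported.

- **What I did:** I gripped the tray by the post and drew it clear of the shelf. I shifted it sideways and slid it through the gate between stud and rack. In front of the press I re-gripped it by the bar and pushed it in, then released, lifted and backed away.
- **Position:** My last wrist-camera measurement puts the tray centre at about (502.7, 311.1) mm, and I had measured the press centre at (502.6, 311.2) mm. The long axis is at about 93.4° against about 93.5° for the press.
- **Agreement between cameras:** The last side-camera readings also put tray and press within about 2 mm of each other. They lie 3–4 mm left of the wrist values for both, as that camera did from the start.
- **Contact:** The gripper is clear of everything, and the highest wrist force shown at the end of a move was about 10 N. The brayer, stud, rack and tins looked in place in the last picture.
- **Not fully checked:** The final height and tilt of the tray, and the block's pose in the rim, could not be measured exactly because the press head hides them. The rear of the tray plate still measured at its normal height. The block last measured flat in the rim, within 1 mm of the tray's centre, before the final push. Its last side-camera reading put it about 5 mm from the tray, which is near that detector's error. I did not re-measure how far the bystanders had moved.

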